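# Pack the trimming kit tray

### The arm

A 6-joint arm with a two-finger parallel gripper is mounted at the origin on a cart in front of the work surface, level with it; the furniture and walls round the work are solid. World frame = base frame: x ahead of the robot, y to its left, z up, the work surface at z = 0. Lengths are in mm, angles in rad, forces in N, time in s.
With the tool pointing down it reaches from about 300 to 875 mm from the base axis. Payload 6.4 kg.
Tool frame: the origin (TCP) lies on the centre line of the jaws, within the pads' length; the fingertips stand 11 mm ahead of it and the grasp point (between the pads) lies 8 mm behind it (ctrl.tips_ahead is the distance from the TCP to the fingertips, in mm); z points along the fingers, y is the direction in which the jaws open and shut (so a half turn about z gives the same grasp; the last joint's range is limited). The gripper opens to 85 mm and grips with 20 to 120 N. Pads are 22 mm wide; open, the fingers measure 114 mm over their backs; the gripper's body (76 mm by 85 mm) begins 54 mm behind the grasp point. The pads swing forward as they close: fully open they stand 13 mm farther back than shut.
Start: joints at [-1.494, 0.181, 1.607, -0, 1.354, -0.206], TCP at [160.467, -552.17, 242.288] pointing down, gripper open.
Joint ranges: [-2.99, 2.99], [-0.89, 2.07], [0.3, 2.58], [-1.14, 4.28], [0, 2.63], [-3.12, 3.12]. Speed limits (rad/s): [2.57, 2.57, 3.01, 3.14, 3.14, 3.14].

### API

Orientations are given as a 3x3 rotation matrix whose columns are the frame's x, y, z axes.
In Python, from station import ctrl gives the robot as it stands. Calls block until the motion is done:
- ctrl.goto(position, orientation): joint-space move of the TCP to a pose.
- ctrl.move_linear(position, rot=None, velocity=150, contact_N=None): straight line of the TCP; rot=None keeps the orientation; velocity is the mean speed in mm/s. With contact_N (N) it stops when the force on the tool has changed by that much, and returns True; else False.
- ctrl.movej(angles): joint-space move.
- ctrl.move_gripper(opening): finger opening in mm; the grip force is fixed at half the most; returns when the fingers have stopped.
- ctrl.sleep(seconds).
- ctrl.solve_ik(position, orientation): joint angles nearest the present ones, or None.
- ctrl.capture(name): name is "side" or "top"; returns a dict with "img" (400x640x3 uint8, red, green, blue), "mtx" (3x3 intrinsics, pixels), "world_from_camera" (4x4, takes a point from camera to world coordinates). Camera axes: x right, y down, z forward; pixel columns grow to the right and rows downward; lengths in mm; the calibration is good to about 2 mm. A picture is of the moment at which its call begins. There is no depth.
A pose or a line that the arm cannot do raises ctrl.MotionError and nothing moves.
- ctrl.job_done(): hands the job in, once; it reports no verdict.
Readings, each from a call of its own:
- ctrl.current_t(): time.
- ctrl.current_joints(): joint angles.
- ctrl.current_dq(): joint speeds.
- ctrl.current_joint_torque(): joint torques, N m.
- ctrl.current_ee_pos(): TCP position.
- ctrl.current_eef_rot(): TCP orientation.
- ctrl.current_contact_force(): force on the tool from outside, world axes, zero at the start.
- ctrl.current_torque(): the same for the moment, N m.
- ctrl.current_grip_width(): finger opening in mm.
Only numpy, scipy, OpenCV 4.12 (cv2) and the standard library are available. Lean on these libraries where they do the work, as an engineer would, in place of code of your own. Each camera call takes 0.05 s, during which the arm holds its last target.

### The job

Pack the trimming kit into the white tray: drop the grinding roller with the long axle into the slotted rest so that both axle ends sit at the bottom of their slots, stand the steel pot in the round nest, and lay the plaster block in the smaller rectangular nest and the larger of the two cartons in the larger one, each upright and flat on its nest's floor. Leave the roller with the short axle and the smaller carton where they lie, and let go of everything at the end.

Things in the scene. Friction and masses are not known exactly. Their poses are not given: they have to be found in the camera images.
- roller_long: The roller to pack: grinding roller: reddish stone drum 38 mm across, 38 mm long, between two eight-sided aluminium flanges (44 mm across flats, outer faces 50 mm apart), on a steel axle 8 mm thick. LONG axle, 110 mm, sticking out 30 mm beyond each flange. Origin at mid-axle, 22 mm above the bench; y along the axle. Grip it across the drum, 38 mm. Loose, about 0.15 kg.
- roller_short: Look-alike, to be left: grinding roller: reddish stone drum 38 mm across, 38 mm long, between two eight-sided aluminium flanges (44 mm across flats, outer faces 50 mm apart), on a steel axle 8 mm thick. SHORT axle, 64 mm, sticking out only 7 mm beyond each flange. Origin at mid-axle, 22 mm above the bench; y along the axle. 
- pot: Open straight-sided pale steel pot, 52 mm across, 42 mm high, empty. Origin at the centre of its underside, z up. Loose, about 55 g.
- block: Plain cream plaster block with rounded edges, 46 (x) x 52 (y) x 36 mm high. Origin at the centre of its underside. Loose, about 0.11 kg. (Not the smaller 30 x 42 x 22 mm silicone block, which is a bystander.)
- box_large: The larger of the two flat closed cartons, blue with pale label panels, 56 (x) x 86 (y) x 26 mm high. Origin at the centre of its underside. Loose, about 60 g. To be packed.
- box_small: Look-alike, to be left: the smaller flat closed carton, white, 46 (x) x 71 (y) x 22 mm high. Origin at the centre of its underside.
- spindle_rest: Rest for the long roller: plate 50 (x) x 98 (y) mm, two aluminium uprights 53 mm high, 36 mm wide, 70 mm apart inside, 86 outside (y). Each has an open-topped slot 11 mm wide (x), mouth flared to about 26. A seated axle lies along y, its centre line 38 mm above the origin. Origin: centre of the underside, 5 mm above the bench. One of four inserts in the white tray (250 x 264 mm, rim 10 mm high).
- round_nest: Round grey nest for the pot: floor 3 mm thick with an upstanding ring, 68 mm across inside, 76 mm outside, ring top 9 mm above the origin. Origin: centre of the underside, 5 mm above the bench; the pot's foot belongs 3 mm above it. One of four inserts in the white tray (250 x 264 mm, rim 10 mm high).
- block_nest: Smaller rectangular grey nest, for the plaster block: floor 3 mm thick with four low L-shaped corner angles, 62 (x) x 68 (y) mm inside, legs 14 mm long, tops 9 mm above the origin. Origin: centre of the underside, 5 mm above the bench; the block's foot belongs 3 mm above it. One of four inserts in the white tray (250 x 264 mm, rim 10 mm high).
- box_nest: Larger rectangular grey nest, for the larger carton: floor 3 mm thick with four low L-shaped corner angles, 72 (x) x 102 (y) mm inside, legs 18 mm long, tops 9 mm above the origin. Origin: centre of the underside, 5 mm above the bench; the carton's foot belongs 3 mm above it, its length along y. One of four inserts in the white tray (250 x 264 mm, rim 10 mm high).

How it is judged:
By the outcome, as a careful person would: the job done as asked, in the order asked, and still so for the second after the job is handed in, with the robot touching nothing.
It also fails if it takes over 120 s, if anything falls off the work surface, if the arm or the gripper's body presses on something with over 40 N, if the wrist force passes 120 N, or if a joint passes its speed limit or range.

## Working session

There is one attempt and no reset: what is moved stays moved. The work goes in short steps, each a Python script; the robot and the scene stay as the last script left them, time stands still between calls to the robot, and variables do not carry over. Pictures are saved under pics/ and viewed, and the job is handed in when it is done.

```bash
mkdir -p pics; ls; python3 - <<'E'
from station import ctrl
import cv2,numpy as np
for n in("side","top"):
    c=ctrl.capture(n); cv2.imwrite(f"pics/{n}0.png",c["img"][:,:,::-1]); np.savez(f"{n}0.npz",**c)
    print(n,c["mtx"].round(1).tolist(),c["world_from_camera"].round(3).tolist())
print(ctrl.current_t(),ctrl.tips_ahead,ctrl.current_grip_width())
E
```

```text
pics
side [[425.0, 0.0, 318.2], [0.0, 425.0, 188.0], [0.0, 0.0, 1.0]] [[-0.986, -0.089, 0.141, 369.066], [-0.167, 0.59, -0.79, 926.597], [-0.013, -0.803, -0.596, 728.635], [0.0, 0.0, 0.0, 1.0]]
top [[435.3, 0.0, 322.5], [0.0, 435.3, 209.3], [0.0, 0.0, 1.0]] [[0.028, -0.989, 0.146, 377.512], [-0.999, -0.031, -0.021, 40.74], [0.026, -0.145, -0.989, 1219.738], [0.0, 0.0, 0.0, 1.0]]
0.1 11.0 85.62233711206228
```

View pics/side0.png

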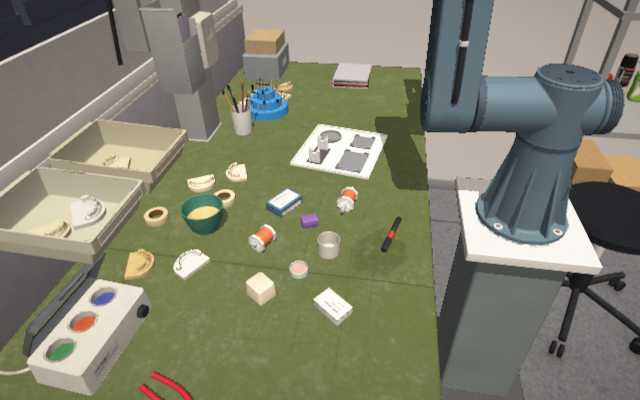

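View pics/top0.png

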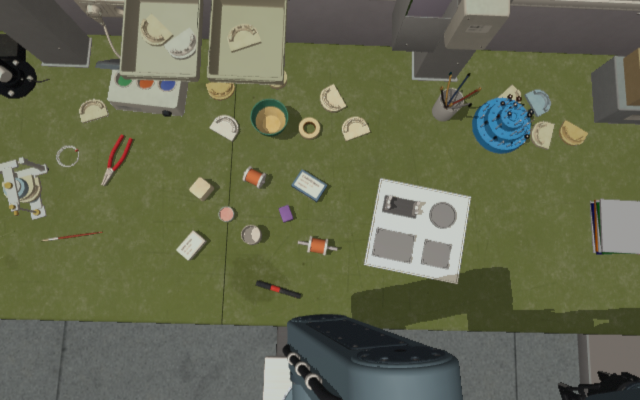

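The top view shows the tray at about (417,230), the long roller at (318,245), the short roller at (254,177), the pot at (251,234), the plaster block at (201,188), the blue carton at (309,186) and the white carton at (191,245). I'll zoom in next.

```bash
python3 - <<'E'
import cv2
t=cv2.imread("pics/top0.png");s=cv2.imread("pics/side0.png")
cv2.imwrite("pics/t_a.png",cv2.resize(t[160:280,170:350],None,fx=4.4,fy=4.4,interpolation=cv2.INTER_CUBIC))
cv2.imwrite("pics/t_b.png",cv2.resize(t[170:290,355:485],None,fx=5,fy=5,interpolation=cv2.INTER_CUBIC)[:600])
cv2.imwrite("pics/s_b.png",cv2.resize(s[115:185,280:400],None,fx=6.5,fy=6.5,interpolation=cv2.INTER_CUBIC))
cv2.imwrite("pics/s_a.png",cv2.resize(s[170:330,220:410],None,fx=3.7,fy=3.7,interpolation=cv2.INTER_CUBIC))
E
```

```text
(no output)
```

View pics/t_a.png

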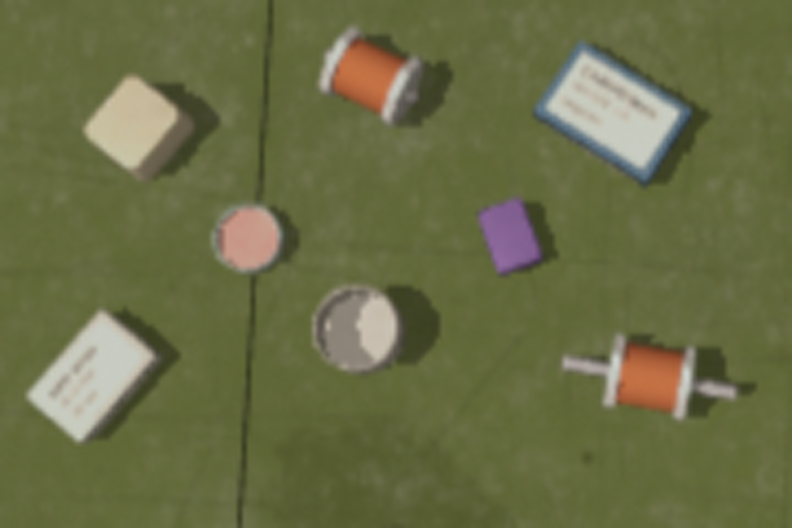

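View pics/t_b.png

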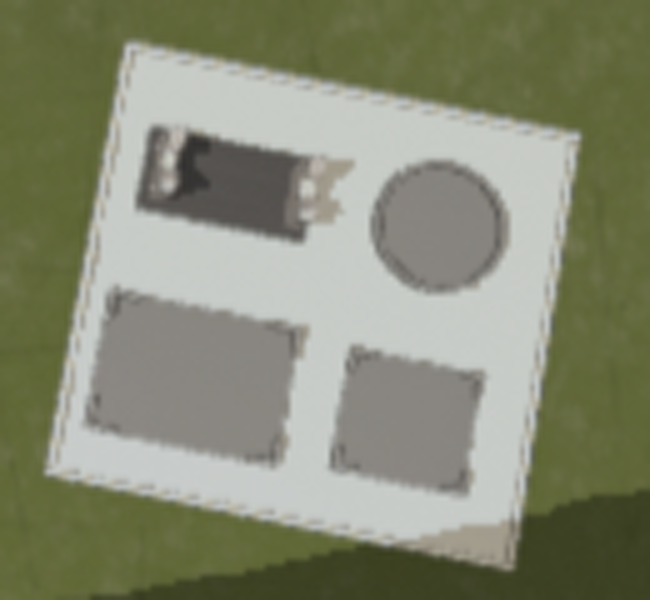

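View pics/s_b.png

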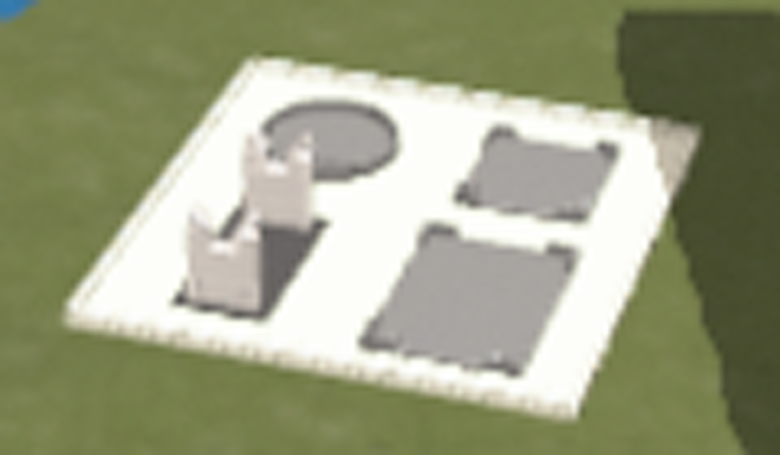

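View pics/s_a.png

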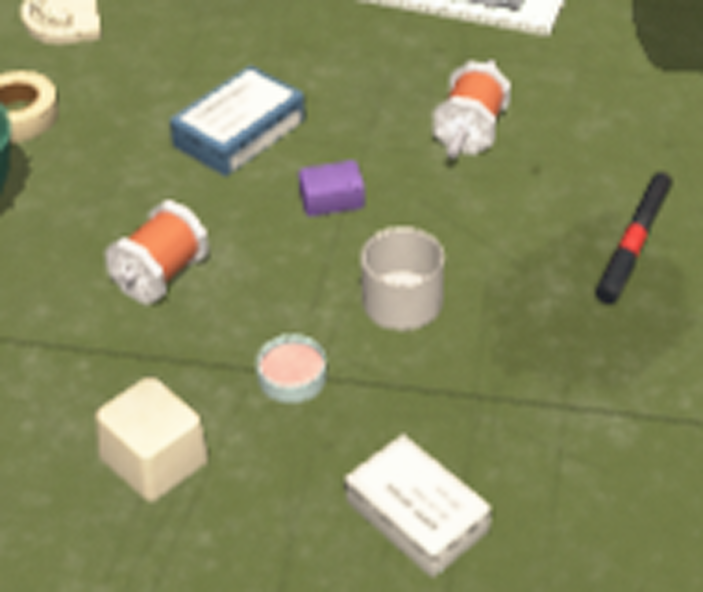

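```bash
cat > h.py <<'E'
import cv2,numpy as np
def ray(c,px,z):
    px=np.atleast_2d(np.asarray(px,float)); d=np.c_[px,np.ones(len(px))]@np.linalg.inv(c["mtx"]).T
    T=c["world_from_camera"]; d=d@T[:3,:3].T; o=T[:3,3]
    return (o+d*((z-o[2])/d[:,2])[:,None])[:,:2]
def proj(c,P):
    P=np.atleast_2d(np.asarray(P,float)); T=np.linalg.inv(c["world_from_camera"])
    q=(P@T[:3,:3].T+T[:3,3])@c["mtx"].T; return q[:,:2]/q[:,2:]
def blobs(mask,roi,amin):
    x0,y0,x1,y1=roi; m=np.zeros_like(mask,np.uint8); m[y0:y1,x0:x1]=mask[y0:y1,x0:x1]*255
    cs,_=cv2.findContours(m,cv2.RETR_EXTERNAL,cv2.CHAIN_APPROX_NONE)
    return sorted([k for k in cs if cv2.contourArea(k)>=amin],key=cv2.contourArea,reverse=True)
def rect(c,k,z):
    w=ray(c,k.reshape(-1,2),z).astype(np.float32); (cx,cy),(a,b),ang=cv2.minAreaRect(w)
    if a>b: a,b,ang=b,a,ang-90   # ang= direction of short side (x axis)
    return np.array([cx,cy]),a,b,(ang+90)%180-90
E
python3 - <<'E'
from h import *
t=dict(np.load("top0.npz"));s=dict(np.load("side0.npz"))
for n,c,troi in(("top",t,(355,165,490,290)),("side",s,(285,118,395,182))):
    hsv=cv2.cvtColor(c["img"],cv2.COLOR_RGB2HSV);H,S,V=[hsv[...,i].astype(int) for i in range(3)]
    R,G,B=[c["img"][...,i].astype(int) for i in range(3)]
    print(n)
    tray=(S<60)&(V>90)
    for k in blobs(tray,troi,1000)[:1]: print("tray",rect(c,k,8))
    grey=(S<60)&(V<170)&(V>50)
    for k in blobs(grey,troi,80): print("grey",rect(c,k,8),cv2.contourArea(k),cv2.boundingRect(k))
    red=(H<14)&(S>150)&(V>100)
    roi=(170,160,350,280) if n=="top" else (220,170,410,330)
    for k in blobs(red,roi,30): print("red",rect(c,k,30),cv2.boundingRect(k))
    notg=~((H>28)&(H<50)&(S>85))&(V>95)
    for k in blobs(notg,roi,60):
        print("obj",cv2.boundingRect(k),[ (z,rect(c,k,z)) for z in (26,)])
E
```

```text
top
tray (array([ 506.54052734, -254.68141174]), 254.41030883789062, 267.6078186035156, -9.887611389160156)
grey (array([ 461.90759277, -186.89474487]), 81.83313751220703, 114.08802795410156, -9.955680847167969) 1092.5 (372, 227, 45, 37)
grey (array([ 441.06384277, -306.14059448]), 71.44617462158203, 80.03678131103516, -9.616157531738281) 657.5 (421, 239, 31, 30)
grey (array([ 571.0279541 , -212.15184021]), 51.98928451538086, 115.20519256591797, -9.737686157226562) 595.0 (382, 195, 43, 24)
grey (array([ 551.11022949, -325.27264404]), 74.84664916992188, 76.98883056640625, -0.4661712646484375) 554.0 (429, 202, 28, 27)
grey (array([ 370.52337646, -322.63217163]), 33.67328643798828, 103.16584014892578, 12.317425727844238) 120.0 (423, 270, 37, 14)
red (array([453.42874146,  26.93839264]), 32.814029693603516, 35.849510192871094, 82.2288818359375) (311, 238, 14, 15)
red (array([639.75335693, 211.68367004]), 33.28189468383789, 35.19960403442383, 64.9994888305664) (246, 169, 15, 16)
obj (291, 169, 36, 33) [(26, (array([621.3861084 ,  57.10020447]), 60.90635681152344, 86.39392852783203, -31.03
[... 2330 characters left out ...]
2791]), 52.70796585083008, 121.6307373046875, -8.173713684082031))]
obj (288, 260, 21, 20) [(26, (array([529.63183594, 298.48059082]), 44.3072624206543, 56.301387786865234, 10.698432922363281))]
obj (316, 170, 57, 10) [(26, (array([472.18099976, -81.03908539]), 45.58415985107422, 164.2913055419922, -81.4819107055664))]
obj (220, 189, 16, 22) [(26, (array([769.70446777,  77.81312561]), 40.00126266479492, 92.75313568115234, 20.122962951660156))]
obj (300, 213, 19, 16) [(26, (array([535.20947266, 133.05767822]), 46.40129470825195, 55.90925216674805, 19.01066017150879))]
obj (225, 170, 23, 13) [(26, (array([781.95788574, -29.86387634]), 62.596378326416016, 67.1968994140625, 19.597341537475586))]
```

```bash
cat > m.py <<'E'
from h import *
t=dict(np.load("top0.npz"));s=dict(np.load("side0.npz"))
def loc(o,yaw,P):
    a=np.radians(yaw);R=np.array([[np.cos(a),-np.sin(a),0],[np.sin(a),np.cos(a),0],[0,0,1]])
    return np.asarray(P,float)@R.T+np.array([*o])
def boxp(x,y,z0,z1): return [(i*x/2,j*y/2,z) for z in(z0,z1) for i,j in((-1,-1),(1,-1),(1,1),(-1,1))]
E
python3 - <<'E'
from m import *
for n,c in(("top",t),("side",s)):
    hsv=cv2.cvtColor(c["img"],cv2.COLOR_RGB2HSV);H,S,V=[hsv[...,i].astype(int) for i in range(3)]
    roi=(170,160,350,280) if n=="top" else (220,180,380,330)
    notg=~((H>28)&(H<50)&(S>85))&(V>80)
    for k in blobs(notg,roi,150):
        print(n,cv2.boundingRect(k),[(z,[np.round(q,1) for q in rect(c,k,z)]) for z in (13,18,21)])
img=t["img"].copy();im2=s["img"].copy()
R=(570.5,-206.5,5.);yaw=-9.8
pts=loc(R,yaw,boxp(50,98,3,3)[:4]+[(i*9,j*y,53) for i in(-2,-1,1,2) for j in(-1,1) for y in(35,43)])
f=5
a=cv2.resize(img[170:290,355:485],None,fx=f,fy=f,interpolation=cv2.INTER_CUBIC)
b=cv2.resize(im2[115:185,280:400],None,fx=6,fy=6,interpolation=cv2.INTER_CUBIC)
for p in proj(t,pts): cv2.circle(a,tuple(int(v) for v in ((p-[355,170]+.5)*f)),2,(255,0,0),-1)
for p in proj(s,pts): cv2.circle(b,tuple(int(v) for v in ((p-[280,115]+.5)*6)),2,(255,0,0),-1)
cv2.imwrite("pics/ov_t.png",a[:450,:,::-1]);cv2.imwrite("pics/ov_s.png",b[:,:,::-1])
E
```

```text
top (291, 169, 36, 33) [(13, [array([624.6,  56.6]), np.float64(62.8), np.float64(88.3), np.float64(-30.6)]), (18, [array([623.5,  56.5]), np.float64(62.6), np.float64(88.0), np.float64(-30.6)]), (21, [array([622.9,  56.5]), np.float64(62.4), np.float64(87.7), np.float64(-30.6)])]
top (176, 230, 31, 31) [(13, [array([445. , 374.8]), np.float64(52.3), np.float64(74.6), np.float64(52.8)]), (18, [array([444.8, 373.4]), np.float64(52.0), np.float64(74.3), np.float64(52.8)]), (21, [array([444.6, 372.6]), np.float64(51.9), np.float64(74.1), np.float64(52.8)])]
top (297, 235, 41, 21) [(13, [array([455.5,  27.1]), np.float64(48.2), np.float64(113.4), np.float64(-8.9)]), (18, [array([455.2,  27.1]), np.float64(48.0), np.float64(113.0), np.float64(-8.9)]), (21, [array([455. ,  27.2]), np.float64(47.9), np.float64(112.7), np.float64(-8.9)])]
top (189, 177, 25, 24) [(13, [array([604.1, 357. ]), np.float64(54.1), np.float64(57.3), np.float64(-37.2)]), (18, [array([603.2, 355.7]), np.float64(53.9), np.float64(57.0), np.float64(-37.2)]), (21, [array([602.6, 354.9]), np.float64(53.7), np.float64(56.
[... 2981 characters left out ...]
np.float64(44.8), np.float64(56.9), np.float64(10.7)]), (21, [array([530.8, 294. ]), np.float64(44.6), np.float64(56.7), np.float64(10.7)])]
side (220, 189, 16, 22) [(13, [array([777.1,  62.1]), np.float64(40.7), np.float64(94.5), np.float64(20.1)]), (18, [array([774.3,  68.1]), np.float64(40.5), np.float64(93.8), np.float64(20.1)]), (21, [array([772.6,  71.8]), np.float64(40.3), np.float64(93.4), np.float64(20.1)])]
side (300, 213, 19, 16) [(13, [array([538.3, 118.4]), np.float64(47.3), np.float64(56.9), np.float64(19.0)]), (18, [array([537.1, 124. ]), np.float64(46.9), np.float64(56.5), np.float64(19.0)]), (21, [array([536.4, 127.4]), np.float64(46.7), np.float64(56.3), np.float64(19.0)])]
```

View pics/ov_t.png

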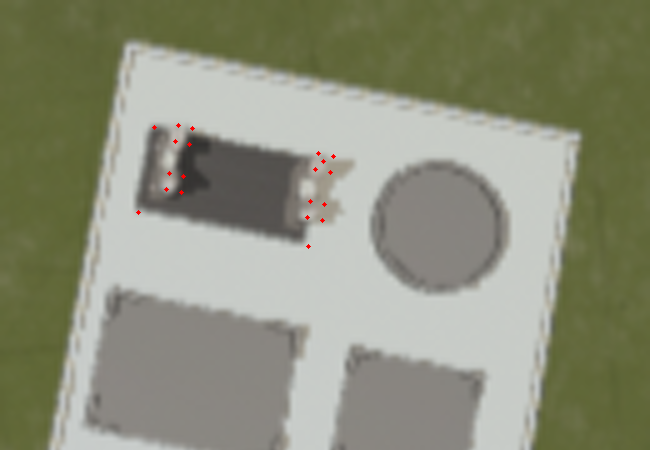

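View pics/ov_s.png

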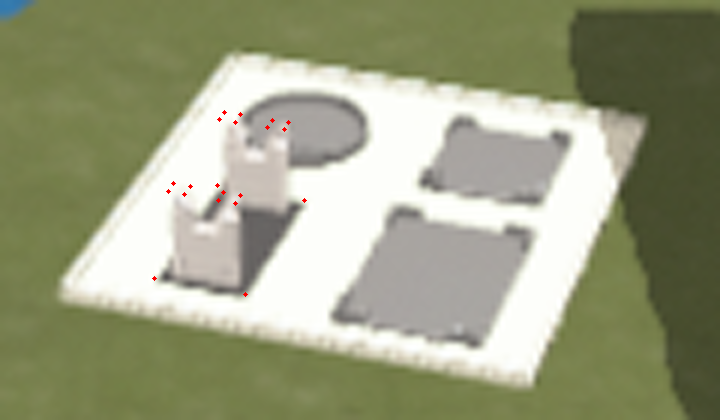

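```bash
cat >> h.py <<'E'
def rot(deg):
    a=np.radians(deg);z=np.array([0,0,-1.]);y=np.array([np.cos(a),np.sin(a),0]);return np.c_[np.cross(y,z),y,z]
def pick_rot(ctrl,p,deg):
    best=None
    for d in(deg,deg+180):
        q=ctrl.solve_ik(p,rot(d))
        if q is None: continue
        c=max(abs(np.array(q)-ctrl.current_joints()))
        if best is None or c<best[0]: best=(c,rot(d))
    return best[1]
def over(ctrl,x,y,z,deg):
    R=pick_rot(ctrl,[x,y,z],deg); ctrl.goto([x,y,z],R); return R
E
python3 - <<'E'
from station import ctrl
from h import *
over(ctrl,460,-50,60,-9); ctrl.move_gripper(45)
print(ctrl.current_t(),ctrl.current_ee_pos(),ctrl.current_joints())
print(ctrl.move_linear([460,-50,2],velocity=25,contact_N=5),ctrl.current_ee_pos(),ctrl.current_contact_force())
ctrl.move_linear([460,-50,60]); 
ctrl.move_gripper(85); print(ctrl.current_t())
E
```

```text
2.7667 [459.99415799 -50.10594802  60.01075276] [-3.65911785e-01  1.95927666e-01  2.01340177e+00 -1.01982968e-05
  9.32284976e-01 -2.08597466e-01]
True [460.0214046  -49.99715895   8.81029166] [-0.31082258 -0.21530962  5.71725592]
5.5333
```

```bash
python3 - <<'E'
from station import ctrl
from h import *
x,y=454,26.7
over(ctrl,x,y,90,-8.8); ctrl.move_linear([x,y,15],velocity=120)
ctrl.move_gripper(20); print("w",ctrl.current_grip_width(),ctrl.current_contact_force())
ctrl.move_linear([x,y,140],velocity=120); print("w",ctrl.current_grip_width(),ctrl.current_contact_force(),ctrl.current_t())
c=ctrl.capture("side");cv2.imwrite("pics/s1.png",cv2.resize(c["img"][60:260,280:480,::-1],None,fx=3,fy=3))
c=ctrl.capture("top");cv2.imwrite("pics/t1.png",cv2.resize(c["img"][150:350,230:430,::-1],None,fx=3,fy=3))
E
```

```text
w 36.8628797998281 [-2.39785799  0.54597862  6.14871269]
w 36.51986758644676 [-0.39408137 -0.23678171 -1.77038348] 8.4333
```

View pics/s1.png

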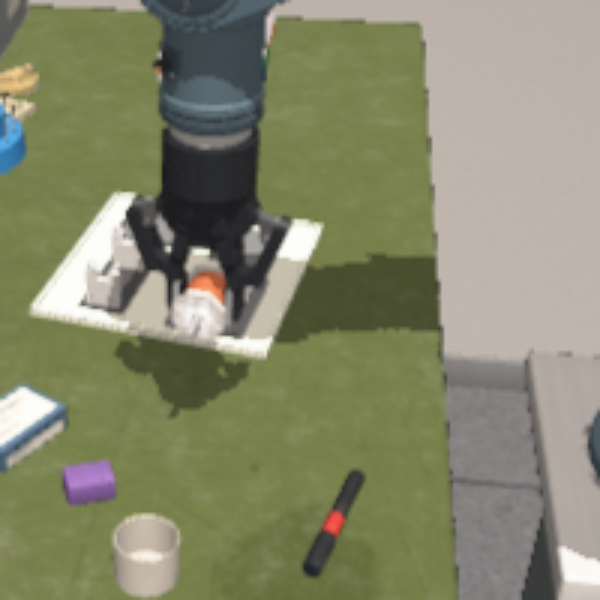

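View pics/t1.png

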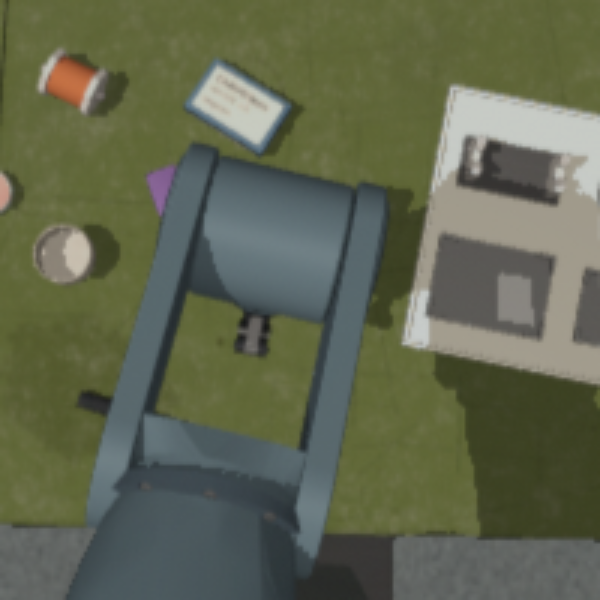

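The roller is held level at about (200,310) in the side crop. Next I'll lower it into the rest.

```bash
python3 - <<'E'
from station import ctrl
from h import *
x,y=570,-204.8
over(ctrl,x,y,140,-9.8); ctrl.move_linear([x,y,75],velocity=120)
hit=ctrl.move_linear([x,y,36.5],velocity=35,contact_N=6); print(hit,ctrl.current_ee_pos(),ctrl.current_contact_force(),ctrl.current_torque(),ctrl.current_t())
c=ctrl.capture("side");cv2.imwrite("pics/s2.png",cv2.resize(c["img"][80:200,270:430,::-1],None,fx=4.5,fy=4.5,interpolation=cv2.INTER_CUBIC))
E
```

```text
True [ 569.68312995 -204.60832422   36.62604669] [-0.55788776  0.09348322  5.0924303 ] [-0.00204612  0.18796324 -0.0116037 ] 11.3083
```

View pics/s2.png

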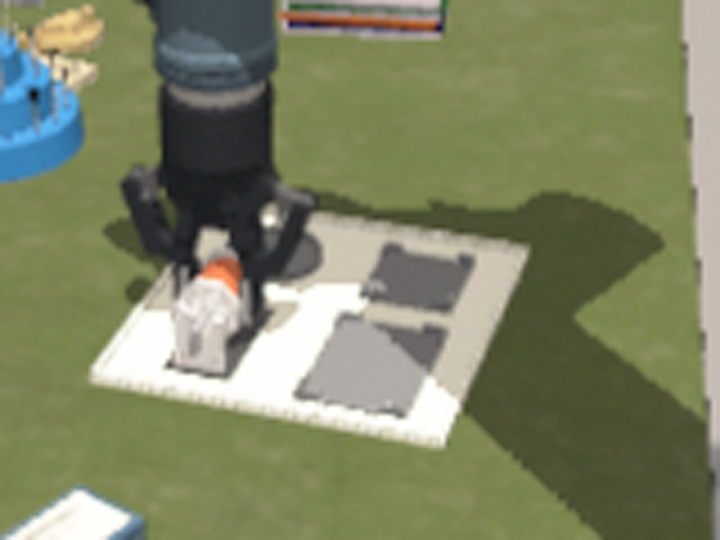

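```bash
python3 - <<'E'
from station import ctrl
from h import *
p=ctrl.current_ee_pos()
ctrl.move_gripper(62); ctrl.move_linear([p[0],p[1],150],velocity=150)
x,y=478,209
ctrl.move_gripper(85)
over(ctrl,x,y,120,-10)
for n,r in(("side",(110,190,270,410)),("top",(165,285,355,490))):
    c=ctrl.capture(n);cv2.imwrite(f"pics/{n}3.png",cv2.resize(c["img"][r[0]:r[1],r[2]:r[3],::-1],None,fx=5,fy=5,interpolation=cv2.INTER_CUBIC))
ctrl.move_linear([x,y,20],velocity=120)
ctrl.move_gripper(40); print("w",ctrl.current_grip_width(),ctrl.current_contact_force())
ctrl.move_linear([x,y,120],velocity=120); print("w",ctrl.current_grip_width(),ctrl.current_contact_force(),ctrl.current_t())
c=ctrl.capture("side");cv2.imwrite("pics/s4.png",cv2.resize(c["img"][120:280,220:420,::-1],None,fx=3,fy=3))
E
```

```text
w 50.05071296827016 [-1.36823945 -0.05771359  6.67710724]
w 49.93188549111384 [-0.52107835  0.5740877  -0.64333904] 17.0583
```

View pics/side3.png

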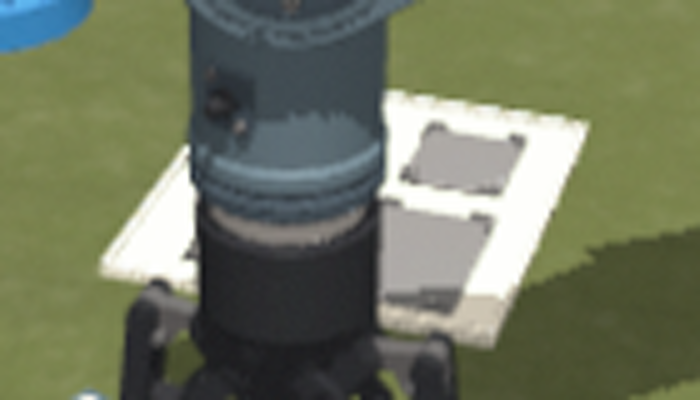

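View pics/top3.png

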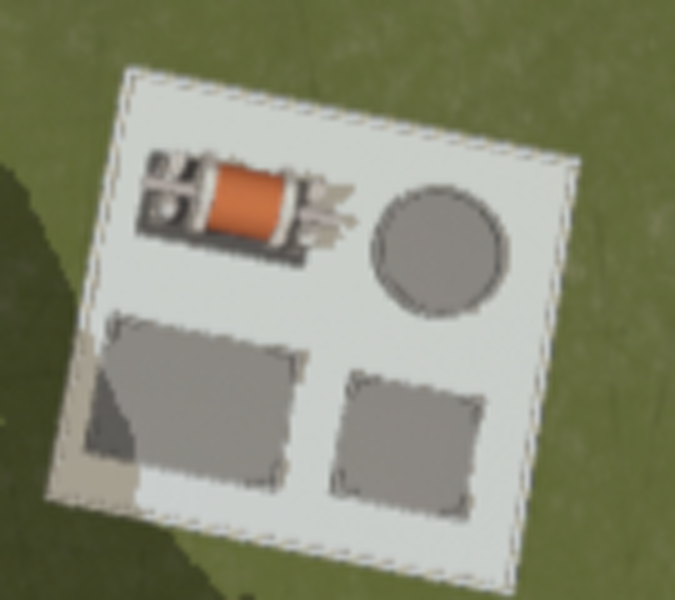

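View pics/s4.png

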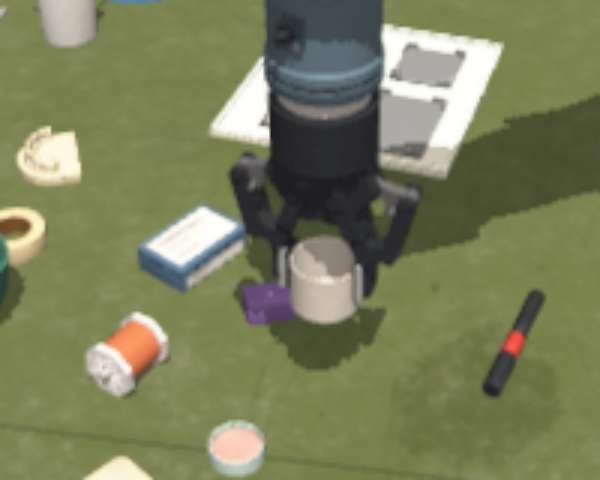

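The roller's axle lies in both slots (top crop, drum at (247,200)). The pot is held upright at (325,278).

```bash
python3 - <<'E'
from station import ctrl
from h import *
x,y=549.5,-325
over(ctrl,x,y,130,-9.8); ctrl.move_linear([x,y,45],velocity=120)
hit=ctrl.move_linear([x,y,26],velocity=30,contact_N=5); print(hit,ctrl.current_ee_pos(),ctrl.current_contact_force(),ctrl.current_t())
ctrl.move_gripper(66); ctrl.move_linear([x,y,140],velocity=150)
ctrl.move_gripper(85)
x,y=602.3,355
over(ctrl,x,y,120,-37.2)
c=ctrl.capture("top");r=(165,285,355,490);cv2.imwrite(f"pics/top5.png",cv2.resize(c["img"][r[0]:r[1],r[2]:r[3],::-1],None,fx=5,fy=5,interpolation=cv2.INTER_CUBIC))
ctrl.move_linear([x,y,17],velocity=120)
ctrl.move_gripper(35); print("w",ctrl.current_grip_width(),ctrl.current_contact_force())
ctrl.move_linear([x,y,120],velocity=120); print("w",ctrl.current_grip_width(),ctrl.current_contact_force(),ctrl.current_t())
c=ctrl.capture("side");cv2.imwrite("pics/s5.png",cv2.resize(c["img"][80:400,130:450,::-1],None,fx=1.8,fy=1.8))
E
```

```text
True [ 549.44554942 -325.01791132   29.13833774] [-0.82972846 -0.05812866  4.19489623] 20.45
w 48.80279432598381 [ 0.31354092 -0.32704029  6.27379199]
w 48.514098696647785 [ 0.47039698  0.21543062 -0.79255679] 26.9
```

View pics/top5.png

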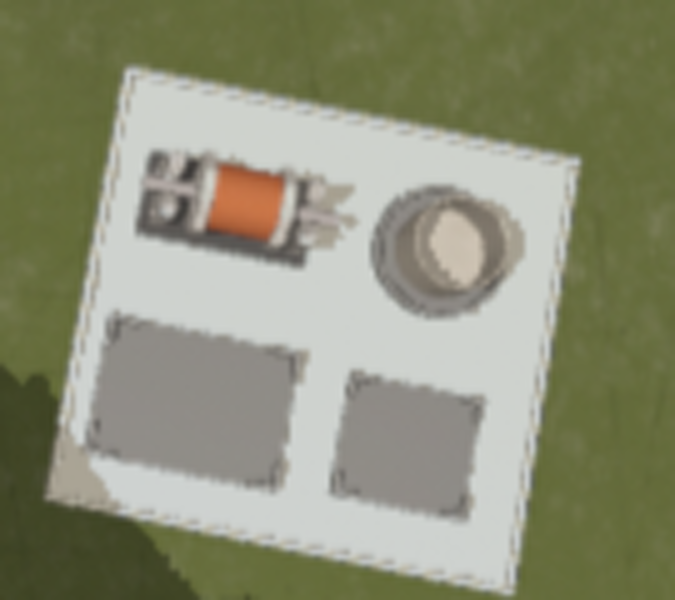

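View pics/s5.png

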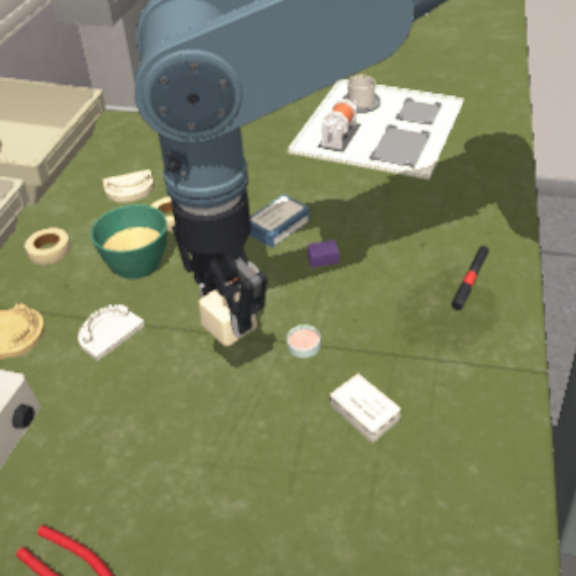

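The pot stands in the round nest in both views. The block read 48.8 mm, and since the gripper reads low, that is the 52 mm side. So I'll set the jaws along the tray's y.

```bash
python3 - <<'E'
from station import ctrl
from h import *
x,y=440,-306.8
over(ctrl,x,y,140,80.2); ctrl.move_linear([x,y,42],velocity=120)
hit=ctrl.move_linear([x,y,23],velocity=30,contact_N=5); print(hit,ctrl.current_ee_pos(),ctrl.current_contact_force(),ctrl.current_joints()[5],ctrl.current_t())
ctrl.move_gripper(64); ctrl.move_linear([x,y,140],velocity=150)
ctrl.move_gripper(85)
x,y=622.5,55
over(ctrl,x,y,110,-31)
c=ctrl.capture("top");r=(165,285,355,490);cv2.imwrite(f"pics/top6.png",cv2.resize(c["img"][r[0]:r[1],r[2]:r[3],::-1],None,fx=5,fy=5,interpolation=cv2.INTER_CUBIC))
ctrl.move_linear([x,y,13],velocity=120)
ctrl.move_gripper(45); print("w",ctrl.current_grip_width(),ctrl.current_contact_force())
ctrl.move_linear([x,y,120],velocity=120); print("w",ctrl.current_grip_width(),ctrl.current_contact_force(),ctrl.current_t())
c=ctrl.capture("side");cv2.imwrite("pics/s6.png",cv2.resize(c["img"][60:260,200:450,::-1],None,fx=3,fy=3))
E
```

```text
True [ 439.94613099 -306.77316594   26.42461425] [-1.00486104  1.29172599  6.74988983] 0.9115500534582041 30.875
w 53.713339891056 [-0.56623817 -0.21126481  6.74554072]
w 53.766878191368555 [ 0.22789916  0.12467257 -1.76320405] 36.3833
```

View pics/top6.png

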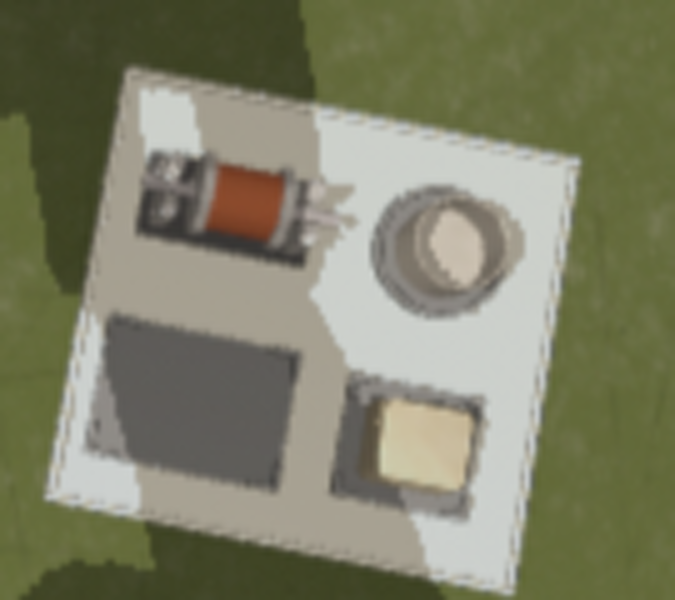

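View pics/s6.png

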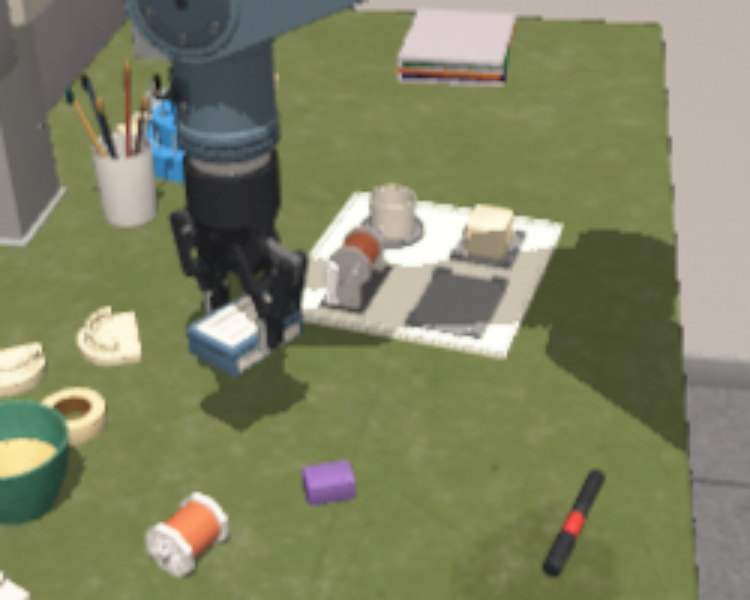

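```bash
python3 - <<'E'
from station import ctrl
from h import *
x,y=461.2,-186.8
over(ctrl,x,y,140,-9.8); ctrl.move_linear([x,y,38],velocity=120)
hit=ctrl.move_linear([x,y,19],velocity=30,contact_N=5); print(hit,ctrl.current_ee_pos(),ctrl.current_contact_force(),ctrl.current_t())
ctrl.move_gripper(70); ctrl.move_linear([x,y,140],velocity=150)
ctrl.move_gripper(85)
over(ctrl,480,180,250,-10)
print(ctrl.current_t())
for n,r in(("side",(110,190,270,410)),("top",(165,285,355,490))):
    c=ctrl.capture(n);np.savez(f"{n}7.npz",**c);cv2.imwrite(f"pics/{n}7.png",cv2.resize(c["img"][r[0]:r[1],r[2]:r[3],::-1],None,fx=5,fy=5,interpolation=cv2.INTER_CUBIC))
E
```

```text
True [ 461.17048658 -186.8276061    22.2227293 ] [-1.14656763 -0.14902418  5.43772374] 39.0917
42.0583
```

View pics/top7.png

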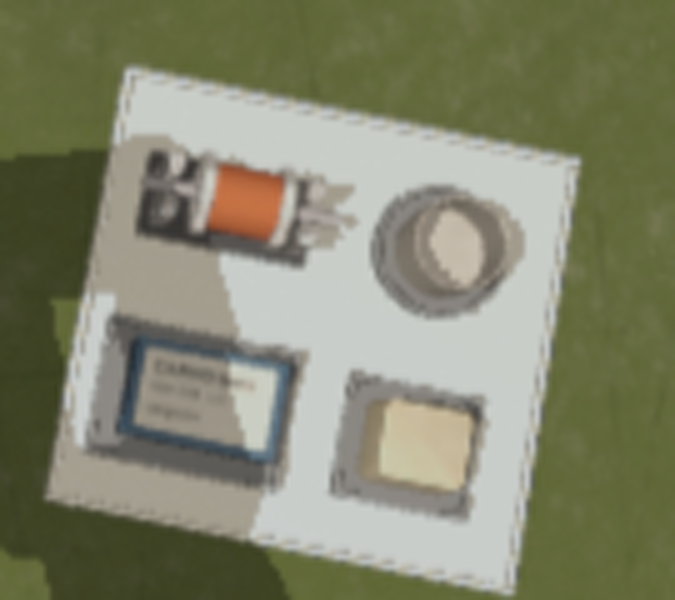

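View pics/side7.png

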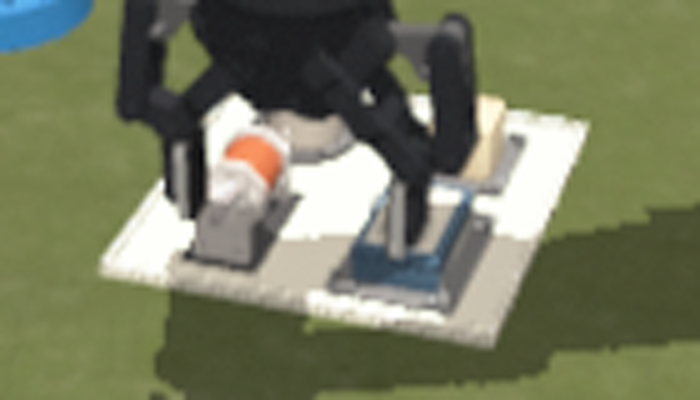

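```bash
python3 - <<'E'
from station import ctrl
from h import *
ctrl.goto([480,250,260],ctrl.current_eef_rot()); ctrl.sleep(.2)
for n,r in(("side",(110,190,270,410)),("top",(165,285,355,490))):
    c=ctrl.capture(n);np.savez(f"{n}8.npz",**c);cv2.imwrite(f"pics/{n}8.png",cv2.resize(c["img"][r[0]:r[1],r[2]:r[3],::-1],None,fx=5,fy=5,interpolation=cv2.INTER_CUBIC))
t=dict(np.load("top8.npz"));hsv=cv2.cvtColor(t["img"],cv2.COLOR_RGB2HSV);H,S,V=[hsv[...,i].astype(int) for i in range(3)]
blk=(H>12)&(H<28)&(S>60)&(V>180)
for k in blobs(blk,(420,235,455,270),40): print("block top",rect(t,k,44))
box=((H>95)&(H<115)&(S>80))
for k in blobs(box,(370,225,418,265),40): print("box top",rect(t,k,34))
k=blobs((H<14)&(S>150)&(V>80),(380,190,430,220),30)[0]; print("drum",rect(t,k,52))
print(ctrl.current_t())
E
```

```text
drum (array([ 568.10656738, -205.80818176]), 32.832462310791016, 34.413047790527344, 77.78723907470703)
42.8417
```

View pics/side8.png

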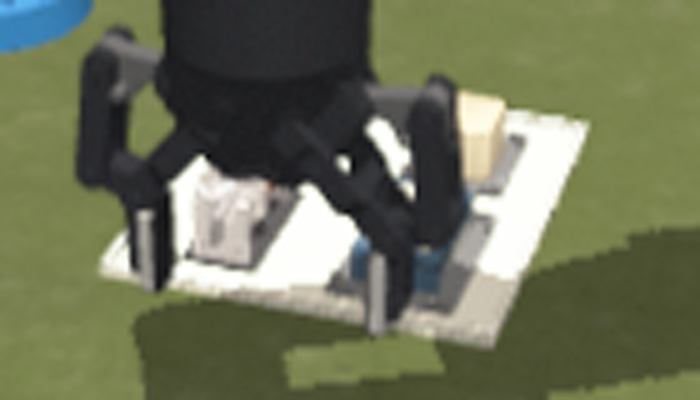

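View pics/top8.png

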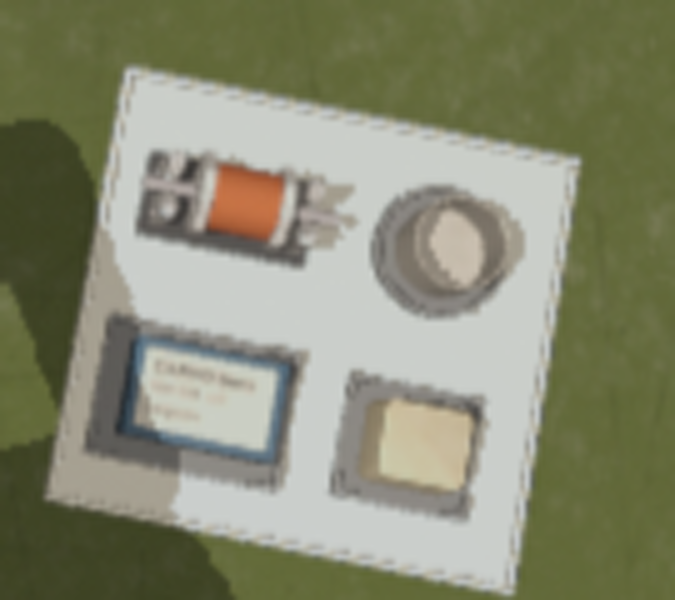

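```bash
python3 - <<'E'
from station import ctrl
from h import *
ctrl.movej([0.9,0.181,1.607,0,1.354,-0.206]); ctrl.sleep(.2)
print(ctrl.current_t(),ctrl.current_ee_pos())
c=ctrl.capture("side");np.savez("side9.npz",**c)
cv2.imwrite("pics/side9.png",cv2.resize(c["img"][110:190,280:400,::-1],None,fx=6.5,fy=6.5,interpolation=cv2.INTER_CUBIC))
cv2.imwrite("pics/side9f.png",c["img"][:,:,::-1])
E
```

```text
44.3417 [258.67588013 513.46189985 242.26301422]
```

View pics/side9.png

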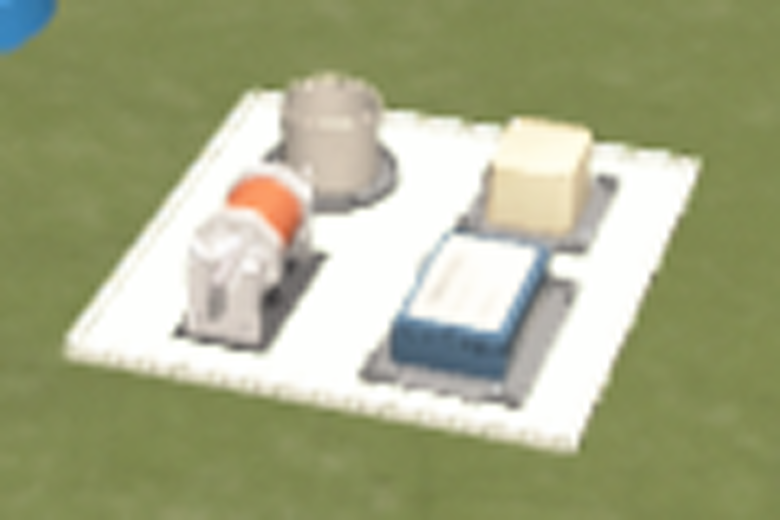

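View pics/side9f.png

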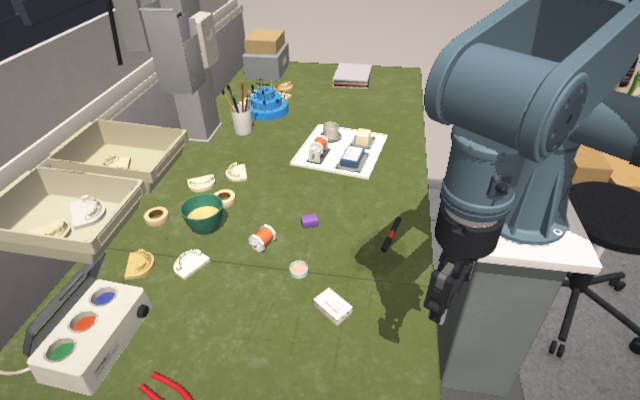

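The side view shows all four pieces upright: pot foot at about (340,195), block base about (490,222)–(577,232), carton base about (393,362)–(503,375). The block and carton sit toward +x, so I'll check their margins numerically.

```bash
python3 - <<'E'
from h import *
s=dict(np.load("side9.npz"));t=dict(np.load("top8.npz"))
def sp(P): return np.array(P)/6.5+[280,110]-.5
def tp(P): return np.array(P)/5+[355,165]-.5
a=np.radians(-9.8);R=np.array([[np.cos(a),-np.sin(a)],[np.sin(a),np.cos(a)]])
L=lambda p,o:((p-o)@R).round(1).tolist()
# nest centre in each camera's own measure
for nm,c,o,f,pts in [("box side",s,[460.4,-186.5],sp,[(393,362),(503,375)]),("block side",s,[438.4,-307.9],sp,[(490,222),(577,232)])]:
    print(nm,L(ray(c,f(pts),9),np.array(o)))
print("box top face",L(ray(t,tp([(138,338),(303,358),(280,465),(120,432)]),34),np.array([461.9,-186.9])))
print("block top face",L(ray(t,tp([(382,402),(475,406),(470,490),(378,474)]),44),np.array([441.1,-306.1])))
print("pot rim",L(ray(t,tp([(415,243),(510,243),(465,195),(465,290)]),50),np.array([551.1,-325.3])))
E
python3 - <<'E'
import cv2,numpy as np
t=np.load("top8.npz")["img"]
cv2.imwrite("pics/z.png",cv2.resize(t[222:272,368:458,::-1],None,fx=8.5,fy=8.5,interpolation=cv2.INTER_CUBIC))
s=np.load("side9.npz")["img"]
cv2.imwrite("pics/zs.png",cv2.resize(s[118:178,320:385,::-1],None,fx=9.5,fy=9.5,interpolation=cv2.INTER_CUBIC))
E
```

```text
box side [[26.7, 38.9], [-25.3, 33.3]]
block side [[18.6, 24.1], [-25.6, 20.0]]
box top face [[26.0, 42.0], [33.3, -49.0], [-26.8, -46.4], [-26.6, 42.5]]
block top face [[17.2, 27.9], [25.2, -22.4], [-20.2, -26.7], [-21.6, 23.7]]
pot rim [[-5.8, 25.9], [4.7, -25.4], [26.0, 3.0], [-25.9, -5.2]]
```

View pics/z.png

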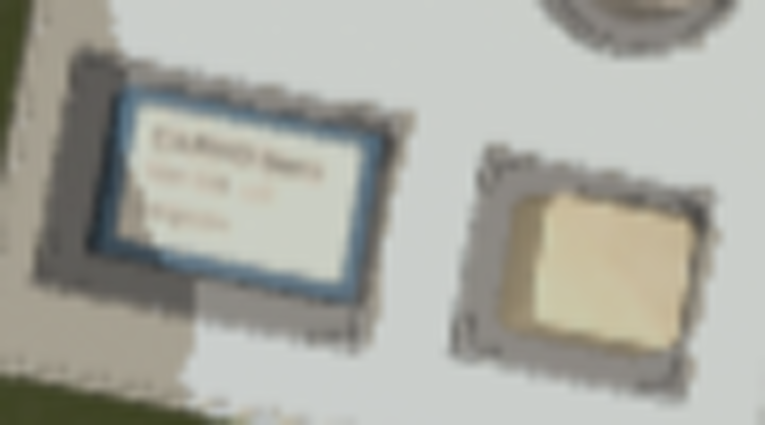

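View pics/zs.png

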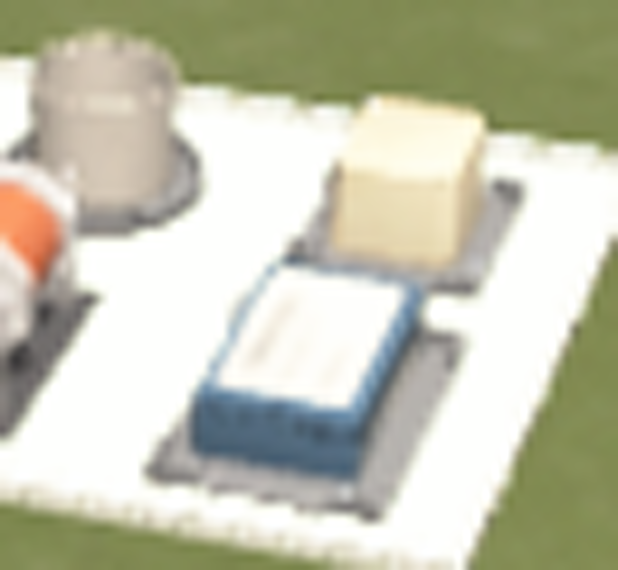

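Heights and margins agree: every nested piece is within about 3 mm of its nest's centre, and the contact heights match the nest floors. I'm handing the job in.

```bash
python3 - <<'E'
from station import ctrl
print(ctrl.current_t(),ctrl.current_grip_width(),ctrl.current_contact_force()); ctrl.job_done()
E
```

```text
44.3917 84.84007892025913 [0.48828755 0.11624389 0.07751032]
the job is handed in; nothing more can be done
```

The tray is packed and handed in at about 44 s. I placed the long-axle roller, pot, plaster block and blue carton in that order. The gripper is open and clear of everything.

**Last checks:**
- **Roller:** The top view shows the axle in both slots. It stopped with its axle about 43.6 mm above the bench, against the 43 mm expected.
- **Pot, block and carton:** The side view shows all three upright. Each is within about 3 mm of its nest's centre, which is inside the 8 mm of play on each side.
- **Left alone:** The short-axle roller and the white carton still lie where they were.

**Disagreements and limits:**
- The pot, block and carton each met their nest floor 1.1–1.4 mm higher than I calculated. That is the same small offset each time; resting on a nest's corner angle or ring would show about 6 mm.
- The two cameras differed by 2–6 mm in position, so I used values between the two.
- My automatic colour check for the block and carton tops found nothing. I read their edges from the enlarged views instead.

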